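# Seat a well plate and lock it with the cam lever

### The arm

A 7-joint arm with a two-finger parallel gripper is mounted at the origin on the work surface. World frame = base frame: x ahead of the robot, y to its left, z up, the work surface at z = 0. Lengths are in m, angles in rad, forces in N, time in s.
With the tool pointing down it reaches from about 0.35 to 0.9 m from the base axis. Payload 8.1 kg.
Tool frame: the origin (TCP) lies on the centre line of the jaws, within the pads' length; the fingertips stand 17 mm ahead of it and the grasp point (between the pads) lies 2 mm behind it; z points along the fingers, y is the direction in which the jaws open and shut (so a half turn about z gives the same grasp; the last joint's range is limited). The gripper opens to 92 mm and grips with 3 to 60 N. Pads are 19 mm wide; open, the fingers measure 130 mm over their backs; the gripper's body (75 mm by 190 mm) begins 47 mm behind the grasp point.
Start: joints at [1.145, 0.434, 0.025, 1.573, -0.012, 1.134, -0.075], TCP at [0.198, -0.593, 0.244] pointing down, gripper open.
Joint ranges: [-2.62, 2.62], [-0.44, 2.09], [-1.27, 1.32], [0.08, 2.57], [-1.32, 4.46], [0.12, 2], [-2.74, 2.74]. Speed limits (rad/s): [2.22, 2.22, 3.01, 3.01, 3.14, 3.14, 3.14].

### API

Orientations are given as a rotation vector (axis times angle).
In Python, from cell import arm gives the robot as it stands.
- The arm moves only by the shell command python3 -m creep 'ROWS' [FORCE]. ROWS is JSON, a list that holds one entry, the list of rows, each a list of 7 numbers: the shift along the world's x, y, z in cm, then the turn, a rotation vector about the world's x, y, z in degrees, then the opening, from -1 (shut) to 1 (fully open), so that 0 is half open. In form: [[[tx, ty, tz, ax, ay, az, jaw], ...]]. A call has 1 to 5 rows; each row is the pose to reach, as a shift and turn from the pose commanded when the call began; what a row does not reach only later rows make up. A row lasts 1/10 s, in which the tool goes at most 50 mm and 8.59 degrees, less where a joint would pass 70% of its speed; a pose out of reach is approached as far as the arm can. A call with a gripper value outside its range is refused whole. The fingers move at their own pace and stop on an object; FORCE is the grip in N (left out, the last holds). Time passes only in rows, so rows that repeat a pose let the fingers close. It gives the time, the measured TCP pose, the force and the opening at its end, in the units of the state.
- arm.observe(): the state, without advancing time (a new reading comes with each control period).
- arm.get_image(name): name is "scene" or "top" or "wrist"; returns the picture (400x640x3 uint8, red, green, blue); there is no depth.
- arm.camera_model(name): a dict with "vfov" (degrees; the focal length in pixels is half the picture's height over the tangent of half this angle, whatever the lens; pixels are square), "cx", "cy" (the principal point, pixels), "cam_to_world" (4x4, takes a point from camera to world coordinates); the wrist camera has in their place "T_tool_cam" (4x4, takes a point from camera to tool coordinates, whose origin is the TCP and whose axes are the flange's). Camera axes: x right, y down, z forward; pixel columns grow to the right and rows downward; lengths in m; the calibration is good to about 2 mm. A picture is of the moment at which its call begins: read the wrist's pose just before it. camera_model takes no time and is no camera call.
- arm.sign_off(): hands the job in, once; it reports no verdict.
The state is a dict: "clock": time; "joints": joint angles; "dq": joint speeds; "joint_efforts": joint torques, N m; "position": TCP position; "ee_rot": TCP orientation; "force": force on the tool from outside, world axes, zero at the start; "ft_torque": the same for the moment, N m; "width": opening from 0.0 (shut) to 1.0 (fully open).
Only numpy, scipy, OpenCV 4.12 (cv2) and the standard library are available. Lean on these libraries where they do the work, as an engineer would, in place of code of your own. Each camera call takes 0.05 s, during which the arm holds its last target.

### The job

A well plate lies loosely in its nest on the microscope bench. First push the plate gently until it is fully home, flush against the end stop of the nest, and press it there with about 8 N for half a second (never over 12 N); then flip the cam lever past its centre so that it snaps over to its locked stop and the sprung jaw clamps the plate against the fence. Force nothing, do not disturb the jar, tip box and dish, and leave the plate home and clamped.

Things in the scene. Friction and masses are not known exactly. Their poses are not given: they have to be found in the camera images.
- nest: Fixed rigid plate nest: dark base 200 x 112 mm with aluminium bars, turned up to 0.3 rad. Origin at bench level; x runs along the channel away from the robot, y to the clamp side. Channel floor at z = 20 mm, open at its near end (base ends at x = -108 mm, no wall). Fence: fixed bar on the -y side, face at y = -44 mm. Guide bars on the +y side: face at y = +45.5 mm. Both stand 11 mm above the floor.
- end_stop (a point): Middle of the end stop's face, at floor level: x = +70 mm, y = 0, z = 20 mm in the nest. The stop is a rigid bar 90 mm wide across the far end of the channel, 13 mm tall; the plate's far edge comes to rest flush on it.
- plate: Loose white 24-well plate, 127.8 (x) x 85.5 (y) x 16 mm (z), 70 to 140 g, flat in the channel, drawn back 18 to 36 mm from the end stop. Origin at the centre of its underside, axes nearly the nest's. Home: origin at x = +6.1 mm in the nest (within 1.5 mm); clamped on the fence: y = -1.3 mm. Slides at under 2 N; press it with no more than 12 N.
- lever (a joint): Cam lever angle, rad, about an upright pivot, growing counter-clockwise from above. Starts open (0.05 to 0.4, held by friction); hard stop at 1.8 = locked. In the nest's frame the lever points (1.342 + angle) rad from x, so locked it points to -x. Resistance is small at first, about 0.4 N m from 1.1 to 1.4, falls to nothing at the centre, 1.6; beyond it the lever snaps to 1.8 by itself and stays.
- lever_pivot (a point): Point on the lever's pivot axis, at x = 0, y = 115 mm, z = 47 mm in the nest, at the underside of the lever. The aluminium clamp housing below it spans x = -28 to 28, y = 62 to 140 mm, top at z = 38 mm.
- lever_post (a point): Point on the axis of the round upright blue post at the lever's end: 16 mm diameter, 85 mm from the pivot. The post reaches from 20 mm below this point to 16 mm above it; the black lever bar (12 mm wide) ends at it, top 13 mm below this point. Moves with the lever; its x axis points outward along the lever. About 5 N here turns it; press with no more than 20 N.
- jaw_pad: Orange sprung jaw pad, 30 x 6 x 11 mm, on the clamp side of the nest at x = 0; origin at the middle of its face towards the plate. Driven by the lever towards the fence: its face is behind the guide bars when the lever is open, and it presses the plate with about 40 N when locked.
- jar: Bystander: amber jar with blue cap, 48 mm diameter, 62 mm tall, origin at the centre of its underside.
- tip_box: Bystander: blue box with clear lid, 82 x 117 x 60 mm, origin at the centre of its underside.
- dish: Bystander: white dish, 90 mm diameter, 15 mm tall, origin at the centre of its underside.

How it is judged:
On the way, in this order (a step that is already met when the one before it is completed fails the run):
1. the plate is pressed home against the end stop with the lever still open (x of plate in the frame of nest above 0.0046 m and angle between the x axis of plate and the x axis of nest, either way round below 0.025 rad and contact force between plate and nest above 5 N and value of joint lever below 1 rad), for 0.3 s.
2. the lever has snapped past its centre to its stop (value of joint lever above 1.72 rad), for 0.2 s.
At the end, for the whole second after the job is handed in: The plate lies flat and at rest, within 1.5 mm of the end stop and within 1.8 mm of the fence, square to the nest within 0.025 rad, the lever is locked (angle above 1.72 rad) and the jaw pad presses the plate with more than 8 N (x of plate in the frame of nest above 0.0046 m and angle between the x axis of plate and the x axis of nest, either way round below 0.025 rad and y of plate in the frame of nest below 0.0005 m and z of plate in the frame of nest below 0.0225 m and value of joint lever above 1.72 rad and contact force between jaw_pad and plate above 8 N and linear speed of plate below 0.02 m/s); the robot touches nothing.
It fails at once if the plate is pressed by the robot with more than 12 N (contact force between any of the fingers, the arm and plate above 12 N).
It fails at once if the lever is pressed by the robot with more than 20 N (contact force between any of the fingers, the arm and lever above 20 N).
It fails at once if the lever is turned past 1.0 rad while the plate is not home (value of joint lever above 1 rad and not (x of plate in the frame of nest above 0.0046 m)).
It fails at once if the jar, tip box or dish is shifted by more than 15 mm or tipped (distance of any of jar, tip_box, dish from where it was at the start of the episode above 0.015 m or angle between any of jar, tip_box, dish's own z axis and vertical above 0.3 rad).
It also fails if it takes over 61 s, if anything falls off the work surface, if the arm or the gripper's body presses on something with over 40 N, if the wrist force passes 120 N, or if a joint passes its speed limit or range.

## Working session

There is one attempt and no reset: what is moved stays moved. The work goes in short steps, Python scripts to look and compute and a shell command to move; the robot and the scene stay as the last step left them, time stands still between calls to the robot, and variables do not carry over. Pictures are saved under pics/ and viewed, and the job is handed in when it is done.

```bash
ls; mkdir -p pics; cat > h.py <<'E'
import numpy as np, cv2
from cell import arm
def K(m,shape=(400,640)):
    f=shape[0]/2/np.tan(np.radians(m['vfov'])/2); return f
def ray(m,T,u,v):
    f=K(m); d=np.array([(u-m['cx'])/f,(v-m['cy'])/f,1.]); return T[:3,3],T[:3,:3]@d
def onplane(m,T,u,v,z):
    o,d=ray(m,T,u,v); return o+d*(z-o[2])/d[2]
def proj(m,T,p):
    q=np.linalg.inv(T)@np.r_[p,1]; f=K(m); return np.array([m['cx']+f*q[0]/q[2],m['cy']+f*q[1]/q[2]])
def save(n,im): cv2.imwrite('pics/'+n,cv2.cvtColor(im,cv2.COLOR_RGB2BGR))
E
python3 - <<'E'
from h import *
print(arm.observe())
for n in('scene','top','wrist'):
    save(n+'1.png',arm.get_image(n)); print(n,arm.camera_model(n))
E
```

```text
pics
{'clock': 0.0, 'joints': array([ 1.14539254,  0.43521824,  0.02501943,  1.57406037, -0.01155638,
        1.13398908, -0.07510199]), 'dq': array([-0.00062083,  0.00012921, -0.00024505, -0.00068006,  0.00053526,
       -0.00066543,  0.00169488]), 'joint_efforts': array([-4.61784748e-04, -6.67851019e+01,  9.84665640e-01, -3.14455247e+01,
       -6.06132718e-02,  4.28939809e-02,  2.01978150e-04]), 'position': array([ 0.1980317 , -0.59231149,  0.24296265]), 'ee_rot': array([-3.09933710e+00, -5.04477220e-01,  6.90260736e-04]), 'force': array([-0.21442167, -0.26088849,  0.26307027]), 'ft_torque': array([ 0.00153501, -0.01914286,  0.02734726]), 'width': 1.0003396471871617}
scene {'vfov': 46.496164815236526, 'cx': 328.13936001742223, 'cy': 204.7990055042294, 'cam_to_world': array([[ 0.70467228,  0.53303722, -0.46830364,  1.10578221],
       [ 0.70929437, -0.54632139,  0.4454598 , -0.44826642],
       [-0.01839764, -0.64606831, -0.76305784,  0.83165964],
       [ 0.        ,  0.        ,  0.        ,  1.        ]])}
top {'vfov': 54.429763937429016, 'cx': 320.7384985737165, 'cy': 198.56672316180843, 'cam_to_world': array([[ 2.16869083e-02, -9.90053816e-01,  1.39007625e-01,
         5.59090943e-01],
       [-9.99533293e-01, -1.84791938e-02,  2.43252163e-02,
        -5.77463810e-04],
       [-2.15145244e-02, -1.39470288e-01, -9.89992507e-01,
         8.08708277e-01],
       [ 0.00000000e+00,  0.00000000e+00,  0.00000000e+00,
         1.00000000e+00]])}
wrist {'vfov': 67.73976898480197, 'cx': 317.94568883724423, 'cy': 202.94394856784658, 'T_tool_cam': array([[-6.98175945e-04, -9.61363607e-01, -2.75280816e-01,
         7.46557125e-02],
       [ 9.99999244e-01, -9.49771345e-04,  7.80658060e-04,
        -6.67753289e-04],
       [-1.01195008e-03, -2.75280063e-01,  9.61363543e-01,
        -1.41119354e-01],
       [ 0.00000000e+00,  0.00000000e+00,  0.00000000e+00,
         1.00000000e+00]])}
```

View pics/top1.png

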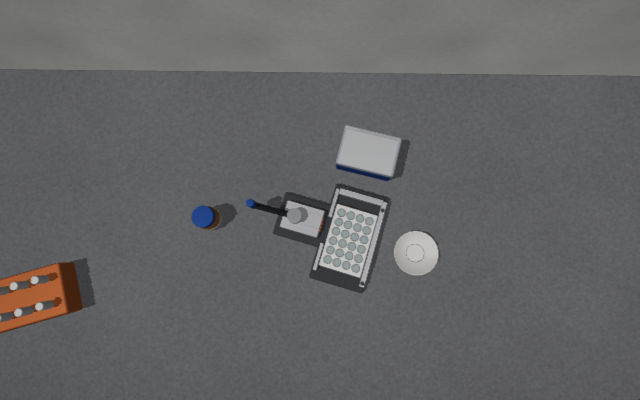

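View pics/scene1.png

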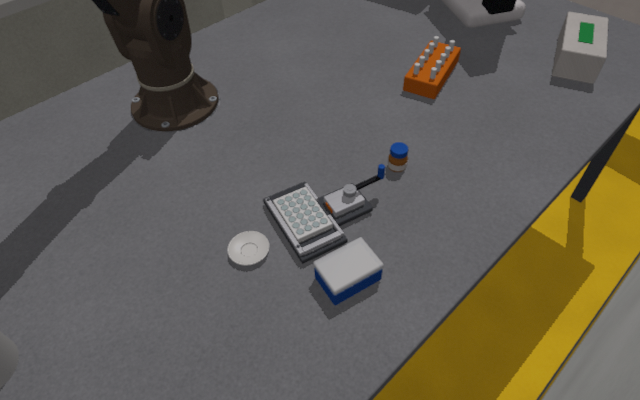

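```bash
python3 - <<'E'
import cv2
im=cv2.imread('pics/top1.png')[110:300,180:450]
cv2.imwrite('pics/top1z.png',cv2.resize(im[60:,:],None,fx=2.95,fy=2.95,interpolation=cv2.INTER_CUBIC))
from h import *
m=arm.camera_model('top');T=m['cam_to_world']
for n,u,v,z in [('post',251,203,.063),('pivot',296,215,.06),('jar',204,216,.062),('dish',416,253,.015),('box',368,152,.06)]: print(n,onplane(m,T,u,v,z))
E
```

```text
post [0.65258181 0.15294615 0.063     ]
pivot [0.63120782 0.06501308 0.06      ]
jar [0.62556811 0.24349467 0.062     ]
dish [ 0.56358667 -0.17506799  0.015     ]
box [ 0.75870574 -0.07340592  0.06      ]
```

View pics/top1z.png

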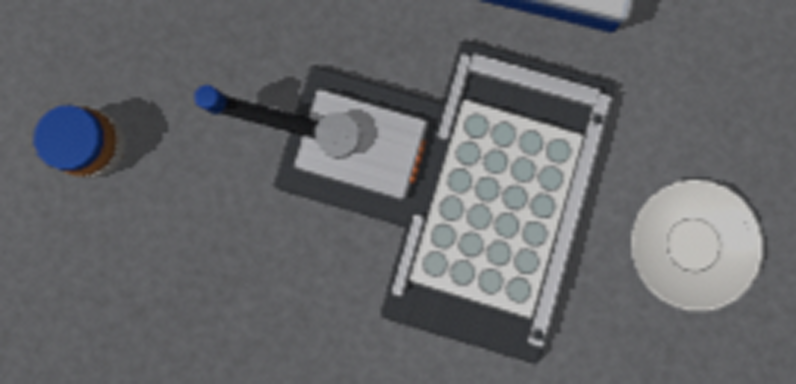

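View pics/wrist1.png

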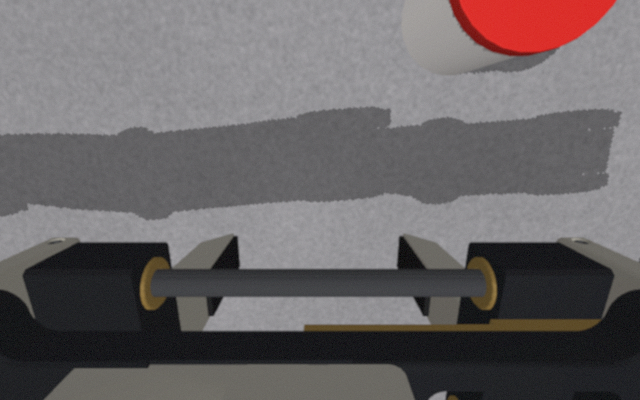

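```bash
python3 - <<'E'
from h import *
m=arm.camera_model('top');T=m['cam_to_world']
P=lambda x,y,z: onplane(m,T,180+x/2.95-.5,170+y/2.95-.5,z)
pl=[P(x,y,.036) for x,y in[(463,100),(583,137),(530,317),(412,282)]]
c=sum(pl)/4; print('plate c',c,[np.linalg.norm(pl[i]-pl[i-1]) for i in range(4)])
for a,b in((3,0),(2,1)):
    d=pl[b]-pl[a];print('yaw',np.arctan2(d[1],d[0]))
d=pl[0]-pl[1];print('yaw',np.arctan2(d[1],d[0])-np.pi/2)
f=[P(585,127,.031),P(529,333,.031)];d=f[0]-f[1];print('fence',f,np.arctan2(d[1],d[0]))
s=[P(470,75,.033),P(602,108,.033)];d=s[0]-s[1];print('stop',s,np.arctan2(d[1],d[0])-np.pi/2)
# base corners z=?
post=onplane(m,T,251,203,.083);print('post',post)
# base (dark) near corners, z .02
b=[P(383,316,.02),P(543,361,.02),P(621,90,.02),P(468,40,.02)]
print('base c',sum(b)/4,[np.linalg.norm(b[i]-b[i-1]) for i in range(4)])
d=b[2]-b[1];print(np.arctan2(d[1],d[0])); d=b[3]-b[0];print(np.arctan2(d[1],d[0]))
E
```

```text
plate c [ 0.58598998 -0.03720985  0.036     ] [np.float64(0.1266050838579513), np.float64(0.08457300485254517), np.float64(0.12487285388154688), np.float64(0.08118448161923789)]
yaw -0.2546871153442012
yaw -0.2815753507903239
yaw -0.2828658352231399
fence [array([ 0.64213947, -0.09641591,  0.031     ]), array([ 0.50412928, -0.05957036,  0.031     ])] -0.260892108121057
stop [array([ 0.67610329, -0.01780368,  0.033     ]), array([ 0.65510917, -0.10765511,  0.033     ])] -0.22953575347863397
post [0.65007437 0.14882862 0.083     ]
base c [ 0.59243257 -0.04266314  0.02      ] [np.float64(0.1980396861711315), np.float64(0.11140890270106965), np.float64(0.1916946749351479), np.float64(0.11130146822054929)]
-0.2781482949262196
-0.27857768113126297
```

```bash
python3 -m creep '[[[2,4,2,0,0,-4,1],[4,8,4,0,0,-8,1],[6,12,5.5,0,0,-12,1],[8,16,5.5,0,0,-16,1],[10,20,5.5,0,0,-20,1]]]'; python3 -m creep '[[[2,4.2,0,0,0,-4,-0.4],[4,8.4,0,0,0,-8,-0.4],[6,12.6,0,0,0,-12,-0.4],[8,16.8,0,0,0,-13,-0.4],[10,20,0,0,0,-14,-0.4]]]'
```

```text
clock: 0.65
position: [0.2988, -0.3911, 0.2992]
ee_rot: [3.141, -0.046, 0.001]
force: [1.4, -0.1, 0.0]
width: 0.996
clock: 1.15
position: [0.3986, -0.19, 0.2989]
ee_rot: [-3.113, 0.423, -0.0]
force: [-0.1, -0.2, 0.5]
width: 0.615
```

```bash
python3 -m creep '[[[2,4.2,0,0,0,0,-0.4],[4,8.4,0,0,0,0,-0.4],[6,12.6,0,0,0,0,-0.4],[8,16.8,0,0,0,0,-0.4],[8,20,0,0,0,0,-0.4]]]'; python3 -m creep '[[[0,0,0,0,0,0,-0.4],[0,0,0,0,0,0,-0.4]]]'; cat >> h.py <<'E'
from scipy.spatial.transform import Rotation as R
def wr(n):
    s=arm.observe(); im=arm.get_image('wrist'); m=arm.camera_model('wrist')
    A=np.eye(4);A[:3,:3]=R.from_rotvec(s['ee_rot']).as_matrix();A[:3,3]=s['position']
    T=A@m['T_tool_cam']; save(n+'.png',im); np.save(n+'.npy',T); return s,im,m,T
E
python3 - <<'E'
from h import *
s,im,m,T=wr('w2'); print(s['position'],s['force'],s['width'])
E
```

```text
clock: 1.65
position: [0.4798, 0.0104, 0.2986]
ee_rot: [-3.112, 0.421, -0.001]
force: [0.1, 0.2, -0.5]
width: 0.303
clock: 1.85
position: [0.478, 0.0076, 0.2985]
ee_rot: [3.113, -0.421, -0.001]
force: [0.3, -0.5, -0.8]
width: 0.296
[0.4779837  0.00755957 0.29848002] [ 0.27148719 -0.46546859 -0.75317066] 0.29600038784507315
```

View pics/w2.png

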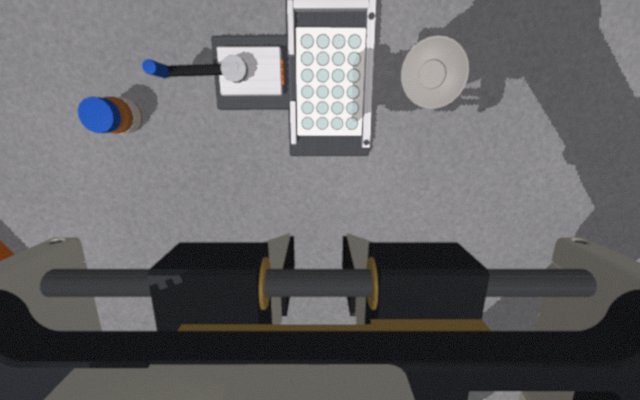

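```bash
python3 - <<'E'
import cv2
im=cv2.imread('pics/w2.png')[0:160,200:400]
cv2.imwrite('pics/w2z.png',cv2.resize(im,None,fx=3.7,fy=3.7,interpolation=cv2.INTER_CUBIC))
im=cv2.imread('pics/w2.png')[40:100,130:260]
cv2.imwrite('pics/w2y.png',cv2.resize(im,None,fx=5,fy=5,interpolation=cv2.INTER_CUBIC))
E
```

```text
(no output)
```

View pics/w2z.png

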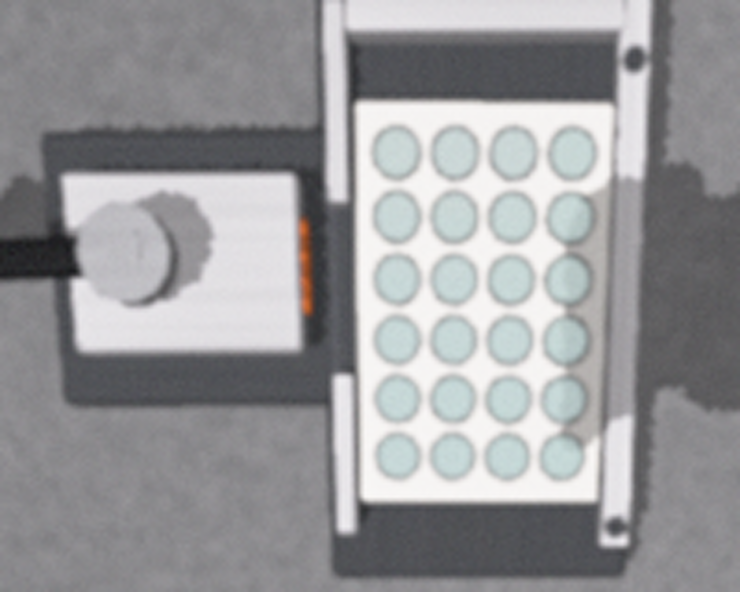

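View pics/w2y.png

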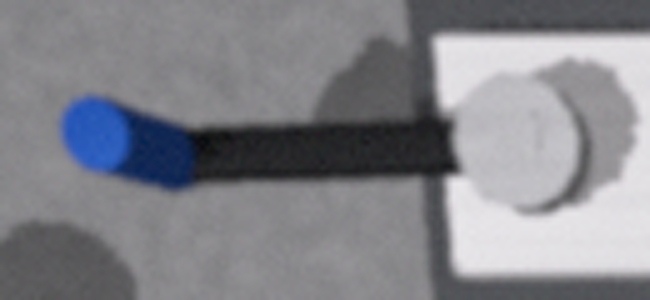

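```bash
python3 - <<'E'
from h import *
m=arm.camera_model('wrist');T=np.load('w2.npy')
P=lambda x,y,z: onplane(m,T,200+(x+.5)/3.7-.5,(y+.5)/3.7-.5,z)
Q=lambda x,y,z: onplane(m,T,130+(x+.5)/5-.5,40+(y+.5)/5-.5,z)
ang=lambda d: np.arctan2(d[1],d[0])
s=[P(350,34,.033),P(615,31,.033)]
f=[P(619,60,.031),P(600,530,.031)]
pl=[P(*p,.036) for p in[(355,100),(613,102),(599,501),(359,500)]]
b=[P(333,575,.02),P(622,575,.02)]
print('stop',ang(s[0]-s[1])-np.pi/2,'fence',ang(f[0]-f[1]),'base',ang(b[0]-b[1])-np.pi/2,'plate',ang(pl[0]-pl[3]),ang(pl[1]-pl[2]),ang(pl[0]-pl[1])-np.pi/2, ang(pl[3]-pl[2])-np.pi/2)
print([np.linalg.norm(pl[i]-pl[i-1]) for i in range(4)])
for yaw in(-.27,-.28):
    ex=np.array([np.cos(yaw),np.sin(yaw)]);ey=np.array([-ex[1],ex[0]])
    xs=np.mean([p[:2]@ex for p in s])-.070; xb=np.mean([p[:2]@ex for p in b])+.108
    yf=np.mean([p[:2]@ey for p in f])+.044; c=sum(pl)/4; w2=xs*ex+yf*ey
    print(yaw,'nest',w2,'xs,xb',xs,xb,'base y',[p[:2]@ey-yf for p in b],'plate in nest',c[:2]@ex-xs,c[:2]@ey-yf,'near edge',min(p[:2]@ex for p in pl)-xs, np.mean([pl[2][:2]@ex,pl[3][:2]@ex])-xs)
    piv=w2+.115*ey; print('pivot',piv)
    for h in(.07,.075,.08,.085): 
        q=Q(96,133,h); d=q[:2]-piv; print(h,q,np.linalg.norm(d),ang(d)-yaw-1.342)
m2=arm.camera_model('top'); 
# triangulate post top: top cam pixel (180+208/2.95,170+98/2.95)
o1,d1=ray(m,T,130+96/5-.4,40+133/5-.4); o2,d2=ray(m2,m2['cam_to_world'],180+208/2.95-.3,170+98/2.95-.3)
A=np.c_[d1,-d2];t=np.linalg.lstsq(A,o2-o1,rcond=None)[0];print(o1+t[0]*d1,o2+t[1]*d2)
E
```

```text
stop -0.25906779879943254 fence -0.2702638176422879 base -0.26989096972948556 plate -0.2790424291398782 -0.26533787296356276 -0.2759874345668687 -0.27382062660231266
[np.float64(0.12713631428982172), np.float64(0.084048936865193), np.float64(0.12695703090650515), np.float64(0.08578954956984415)]
-0.27 nest [ 0.59917522 -0.0414201 ] xs,xb 0.5885156833086378 0.5905968207382886 base y [np.float64(0.05476891868707355), np.float64(-0.05461112274175198)] plate in nest -0.01400224233222025 0.0002837012606113354 near edge -0.0776878188055995 -0.0775239342866656
pivot [0.62984934 0.06941355]
0.07 [0.65529233 0.1588121  0.07      ] 0.09294862177727681 0.22152542079313098
0.075 [0.65386543 0.15651294 0.075     ] 0.09034974059975828 0.2297496823455747
0.08 [0.65243852 0.15421378 0.08      ] 0.08775733224697566 0.23846046247745023
0.085 [0.65101162 0.15191462 0.085     ] 0.08517198776759101 0.24770080067889522
-0.28 nest [ 0.59912985 -0.04153742] xs,xb 0.5872760973388464 0.5893729283137275 base y [np.float64(0.05383223670727172), np.float64(-0.05554221650968935)] plate in nest -0.01399319257844911 0.00026895402968382665 near edge -0.07777816388930725 -0.0775131027459871
pivot [0.63091075 0.06898396]
0.07 [0.65529233 0.1588121  0.07      ] 0.09307822897816524 0.24375698292126113
0.075 [0.65386543 0.15651294 0.075     ] 0.09048889265402267 0.2523196953204532
0.08 [0.65243852 0.15421378 0.08      ] 0.08790658154145695 0.26138617556682764
0.085 [0.65101162 0.15191462 0.085     ] 0.08533193343275738 0.2710005968555882
[0.64885574 0.14844086 0.0925544 ] [0.64899826 0.14835042 0.09255348]
```

```bash
python3 -m creep '[[[2,-2.1,-4,0,0,0,-0.4],[2,-2.1,-8,0,0,0,-0.4],[2,-2.1,-12,0,0,0,-0.4],[2,-2.1,-16,0,0,0,-0.4],[2,-2.1,-20,0,0,0,-0.4]]]'; python3 -m creep '[[[0,0,-2,0,0,0,-0.4],[0,0,-4,0,0,0,-0.4],[0,0,-5.2,0,0,0,-0.4],[0,0,-5.2,0,0,0,-0.4]]]';python3 - <<'E'
from h import *
s,im,m,T=wr('w3'); print(s['position'],s['force'],s['width'])
save('s3.png',arm.get_image('scene'))
im=cv2.imread('pics/s3.png')[130:300,200:430];cv2.imwrite('pics/s3z.png',cv2.resize(im,None,fx=3.4,fy=3.4,interpolation=cv2.INTER_CUBIC))
E
```

```text
clock: 2.4
position: [0.498, -0.016, 0.0974]
ee_rot: [3.111, -0.429, 0.001]
force: [1.2, 1.2, -0.4]
width: 0.299
clock: 2.8
position: [0.4972, -0.0151, 0.0455]
ee_rot: [3.111, -0.426, -0.004]
force: [0.7, -0.3, 0.6]
width: 0.301
[ 0.49722247 -0.01507099  0.04552073] [ 0.70091014 -0.28585922  0.5973686 ] 0.30113795436945756
```

View pics/w3.png

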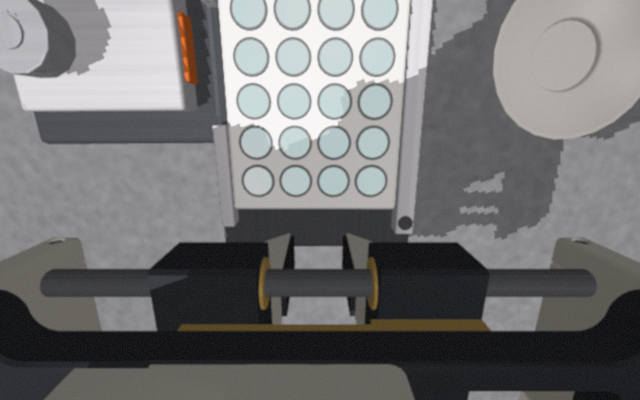

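View pics/s3z.png

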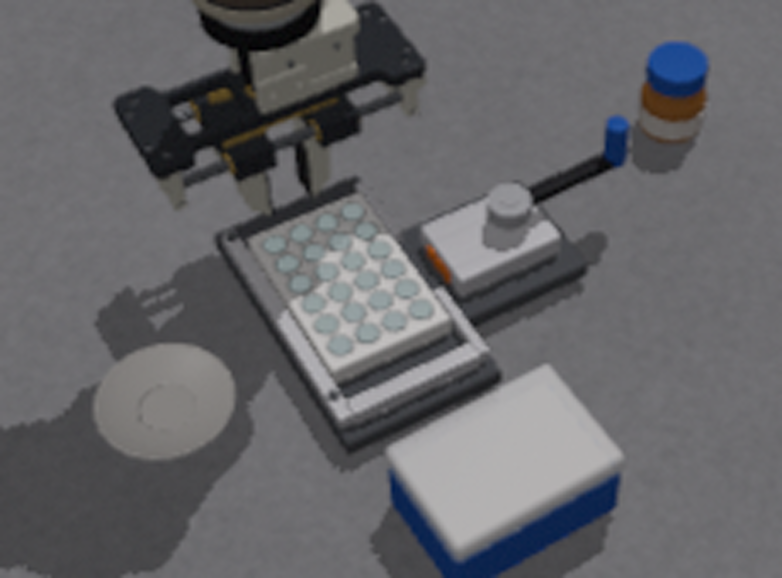

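```bash
python3 -m creep '[[[0.2,-0.06,-0.2,0,0,0,-0.4],[0.4,-0.11,-0.2,0,0,0,-0.4],[0.6,-0.17,-0.2,0,0,0,-0.4],[0.8,-0.22,-0.2,0,0,0,-0.4],[0.96,-0.27,-0.2,0,0,0,-0.4]]]'; python3 -m creep '[[[0.1,-0.03,0,0,0,0,-0.4],[0.2,-0.06,0,0,0,0,-0.4],[0.3,-0.085,0,0,0,0,-0.4],[0.4,-0.11,0,0,0,0,-0.4],[0.5,-0.14,0,0,0,0,-0.4]]]';python3 -m creep '[[[0.1,-0.03,0,0,0,0,-0.4],[0.2,-0.06,0,0,0,0,-0.4],[0.3,-0.085,0,0,0,0,-0.4],[0.4,-0.11,0,0,0,0,-0.4],[0.5,-0.14,0,0,0,0,-0.4]]]'
python3 -c "
from h import *
s,im,m,T=wr('w4'); print(s['position'],s['force'],s['joint_efforts'])"
```

```text
clock: 3.4
position: [0.5082, -0.0165, 0.0449]
ee_rot: [-3.113, 0.424, -0.001]
force: [0.3, 0.8, -0.6]
width: 0.303
clock: 3.9
position: [0.5129, -0.0178, 0.0447]
ee_rot: [3.113, -0.424, -0.0]
force: [-0.4, -0.1, 0.7]
width: 0.296
clock: 4.4
position: [0.518, -0.0193, 0.0447]
ee_rot: [3.113, -0.424, 0.0]
force: [-0.3, 0.7, -1.3]
width: 0.303
[ 0.51795839 -0.01930884  0.04470259] [-0.34350078  0.74467663 -1.26294031] [ 2.57401454e-02 -6.24431562e+01 -3.56928349e+00 -1.99412030e+01
  8.18127673e-02 -2.78420057e-01 -2.30130128e-02]
```

View pics/w4.png

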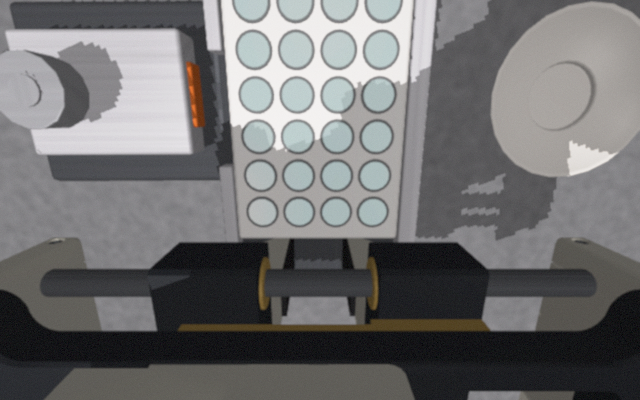

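```bash
python3 -m creep '[[[0.1,-0.03,0,0,0,0,-0.4],[0.2,-0.06,0,0,0,0,-0.4],[0.3,-0.085,0,0,0,0,-0.4],[0.4,-0.11,0,0,0,0,-0.4],[0.5,-0.14,0,0,0,0,-0.4]]]';python3 -m creep '[[[0.1,-0.03,0,0,0,0,-0.4],[0.2,-0.06,0,0,0,0,-0.4],[0.3,-0.085,0,0,0,0,-0.4],[0.4,-0.11,0,0,0,0,-0.4],[0.5,-0.14,0,0,0,0,-0.4]]]'
python3 -c "
from h import *
s,im,m,T=wr('w5'); print(s['position'],s['force'],s['joint_efforts'])"
```

```text
clock: 4.95
position: [0.5229, -0.0207, 0.0447]
ee_rot: [3.113, -0.424, -0.0]
force: [-0.9, 0.1, 0.6]
width: 0.298
clock: 5.45
position: [0.5279, -0.0221, 0.0447]
ee_rot: [3.113, -0.424, -0.0]
force: [-1.5, 0.7, -0.0]
width: 0.301
[ 0.52789469 -0.02205207  0.04471564] [-1.54188116  0.65456216 -0.03890017] [ 8.63468461e-02 -6.33878160e+01 -3.57910685e+00 -2.04635292e+01
  1.29670626e-01 -4.02294667e-01 -2.26660370e-02]
```

View pics/w5.png

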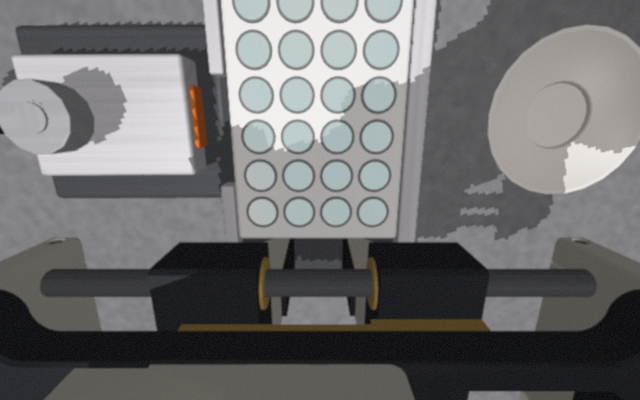

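```bash
python3 -c "
from h import *
m=arm.camera_model('wrist');T=np.load('w5.npy')
e=np.array([.9635,-.2677]);n=np.array([.599,-.0415])
for u in(242,392): print((onplane(m,T,u,238,.036)[:2]-n)@e)
print((T[:3,3][:2]-n)@e)"
```

```text
-0.06203480789732086
-0.062118541080009734
0.0004406639888355399
```

```bash
python3 -m creep '[[[0.05,-0.015,0,0,0,0,-0.4],[0.1,-0.03,0,0,0,0,-0.4],[0.14,-0.04,0,0,0,0,-0.4],[0.19,-0.055,0,0,0,0,-0.4]]]';python3 -m creep '[[[0.03,-0.01,0,0,0,0,-0.4],[0.06,-0.02,0,0,0,0,-0.4],[0.1,-0.03,0,0,0,0,-0.4]]]'
```

```text
clock: 5.9
position: [0.5298, -0.0226, 0.0448]
ee_rot: [3.113, -0.424, -0.0]
force: [-1.2, 0.2, 1.6]
width: 0.299
clock: 6.2
position: [0.5307, -0.0229, 0.0447]
ee_rot: [3.113, -0.424, -0.0]
force: [-1.4, 0.2, 1.2]
width: 0.299
```

```bash
for i in 1; do python3 -m creep '[[[0.03,-0.01,0,0,0,0,-0.4],[0.06,-0.02,0,0,0,0,-0.4],[0.1,-0.03,0,0,0,0,-0.4]]]'; done; python3 -m creep '[[[0.03,-0.01,0,0,0,0,-0.4],[0.05,-0.014,0,0,0,0,-0.4],[0.05,-0.014,0,0,0,0,-0.4]]]'
```

```text
clock: 6.5
position: [0.5317, -0.0232, 0.0447]
ee_rot: [3.113, -0.424, -0.0]
force: [-2.1, 0.0, 1.4]
width: 0.303
clock: 6.8
position: [0.5323, -0.0233, 0.0447]
ee_rot: [3.113, -0.424, 0.0]
force: [-0.5, 0.6, 1.1]
width: 0.303
```

```bash
python3 -m creep '[[[0.03,-0.01,0,0,0,0,-0.4],[0.05,-0.014,0,0,0,0,-0.4],[0.05,-0.014,0,0,0,0,-0.4]]]'; python3 -m creep '[[[0.03,-0.01,0,0,0,0,-0.4],[0.05,-0.014,0,0,0,0,-0.4],[0.05,-0.014,0,0,0,0,-0.4]]]'
```

```text
clock: 7.1
position: [0.5328, -0.0235, 0.0448]
ee_rot: [3.113, -0.424, 0.0]
force: [-1.4, 0.1, 1.3]
width: 0.3
clock: 7.4
position: [0.5333, -0.0236, 0.0448]
ee_rot: [3.113, -0.424, 0.0]
force: [-2.0, -0.0, 0.4]
width: 0.295
```

```bash
python3 -c "
from h import *
s,im,m,T=wr('w6'); print(s['position'],s['force'],s['joint_efforts'])"
```

```text
[ 0.53330798 -0.02361555  0.04475744] [-1.98351791 -0.02275584  0.4301324 ] [ 1.61604756e-01 -6.35223484e+01 -3.54126424e+00 -2.08620143e+01
  1.75763844e-01 -5.32592107e-01  3.35108707e-03]
```

View pics/w6.png

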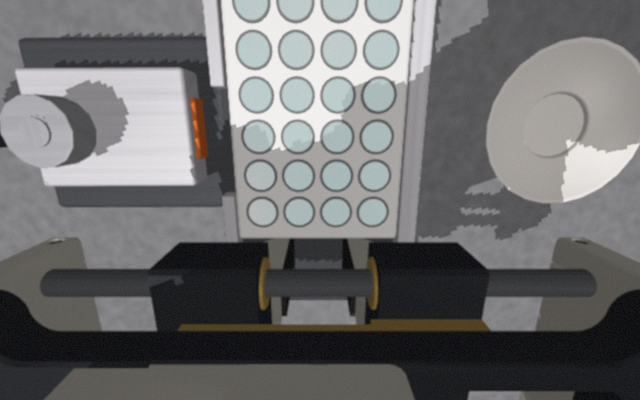

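```bash
python3 -m creep '[[[0.03,-0.01,0,0,0,0,-0.4],[0.05,-0.014,0,0,0,0,-0.4],[0.05,-0.014,0,0,0,0,-0.4]]]'; python3 -m creep '[[[0.03,-0.01,0,0,0,0,-0.4],[0.05,-0.014,0,0,0,0,-0.4],[0.05,-0.014,0,0,0,0,-0.4]]]'
```

```text
clock: 7.75
position: [0.5335, -0.0237, 0.0447]
ee_rot: [3.113, -0.424, -0.001]
force: [-2.3, 0.7, 2.5]
width: 0.302
clock: 8.05
position: [0.5335, -0.0237, 0.0446]
ee_rot: [3.113, -0.423, -0.002]
force: [-4.8, 1.6, 4.2]
width: 0.301
```

```bash
python3 -m creep '[[[0.02,-0.006,0,0,0,0,-0.4],[0.03,-0.008,0,0,0,0,-0.4],[0.03,-0.008,0,0,0,0,-0.4]]]'; python3 -c "
from h import *
for i in range(3):
    arm.get_image('top');s=arm.observe(); print(s['force'],s['position'])"
```

```text
clock: 8.35
position: [0.5335, -0.0237, 0.0446]
ee_rot: [3.113, -0.423, -0.003]
force: [-5.9, 1.1, 4.1]
width: 0.299
[-5.79510042  2.51500281  5.20079357] [ 0.53351703 -0.02374362  0.04461608]
[-5.62707626  0.99728295  4.45595685] [ 0.5335135  -0.02371465  0.04462425]
[-5.79420017  1.88158126  5.23442213] [ 0.53352173 -0.02372399  0.04460963]
```

```bash
python3 -m creep '[[[0.02,-0.006,0.02,0,0,0,-0.4],[0.03,-0.008,0.03,0,0,0,-0.4],[0.03,-0.008,0.03,0,0,0,-0.4],[0.03,-0.008,0.03,0,0,0,-0.4]]]'; python3 -c "
from h import *
for i in range(4):
    arm.get_image('top');s=arm.observe(); print(s['force'],s['position'])"
```

```text
clock: 8.9
position: [0.5336, -0.0239, 0.0447]
ee_rot: [3.113, -0.423, -0.004]
force: [-6.1, 1.6, 3.1]
width: 0.297
[-5.22465149  1.80658643  3.10623515] [ 0.5335438  -0.02387053  0.04464561]
[-5.35891353  2.39731483  3.44543272] [ 0.53357432 -0.02387609  0.04465187]
[-6.28874779  0.84962716  2.92433566] [ 0.53357914 -0.02389227  0.04466874]
[-5.91337842  1.95649188  2.58593483] [ 0.53355467 -0.02384783  0.04464683]
```

```bash
python3 -m creep '[[[0.02,-0.006,0.02,0,0,0,-0.4],[0.04,-0.011,0.03,0,0,0,-0.4],[0.04,-0.011,0.03,0,0,0,-0.4],[0.04,-0.011,0.03,0,0,0,-0.4]]]'; python3 -c "
from h import *
for i in range(4):
    arm.get_image('top');s=arm.observe(); print(s['force'],s['position'])
wr('w7')"
```

```text
clock: 9.5
position: [0.5336, -0.0242, 0.0447]
ee_rot: [3.112, -0.423, -0.005]
force: [-6.0, 1.1, 0.5]
width: 0.297
[-5.86709818  1.27586539  0.70489446] [ 0.53356213 -0.02421181  0.04468726]
[-5.24212828  1.3634595   0.12024999] [ 0.53358694 -0.02415999  0.0446833 ]
[-5.96544751  1.08213172  0.57938876] [ 0.53355974 -0.02417368  0.04468453]
[-5.71786358  0.87425411  0.35094378] [ 0.53357242 -0.02419426  0.04471058]
```

View pics/w7.png

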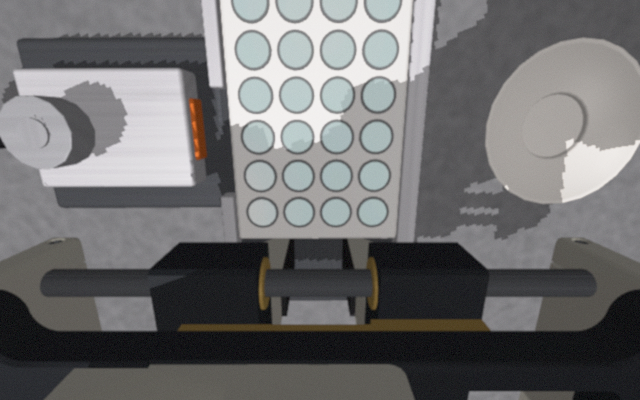

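```bash
python3 -m creep '[[[0.02,-0.003,0,0,0,0,-0.4],[0.03,-0.005,0,0,0,0,-0.4],[0.03,-0.005,0,0,0,0,-0.4]]]'; python3 -m creep '[[[0.02,-0.003,0,0,0,0,-0.4],[0.03,-0.005,0,0,0,0,-0.4],[0.03,-0.005,0,0,0,0,-0.4]]]'; python3 -c "
from h import *
for i in range(4):
    arm.get_image('top');s=arm.observe(); print(s['force'],s['position'])"
```

```text
clock: 10.05
position: [0.5336, -0.0242, 0.0447]
ee_rot: [3.112, -0.423, -0.006]
force: [-7.5, 0.4, 1.1]
width: 0.297
clock: 10.35
position: [0.5336, -0.0242, 0.0447]
ee_rot: [3.112, -0.423, -0.007]
force: [-7.8, 2.3, 4.1]
width: 0.301
[-7.17399468  1.56926287  3.34660346] [ 0.53358155 -0.02420761  0.04466211]
[-7.81637997  1.56717662  3.25414794] [ 0.53362874 -0.02418872  0.04468208]
[-7.98225317  2.31966379  3.04753537] [ 0.5336144  -0.02417837  0.04467208]
[-8.10209835  2.26832797  3.25905971] [ 0.53357731 -0.02419992  0.04465148]
```

```bash
python3 -m creep '[[[0,0,0,0,0,0,-0.4],[0,0,0,0,0,0,-0.4],[0,0,0,0,0,0,-0.4],[0,0,0,0,0,0,-0.4],[0,0,0,0,0,0,-0.4]]]'; python3 -m creep '[[[-0.1,0.03,0,0,0,0,-0.4],[-0.2,0.06,0,0,0,0,-0.4],[-0.5,0.14,0,0,0,0,-0.4],[-1.2,0.3,0,0,0,0,-0.4],[-2,0.55,0,0,0,0,-0.4]]]'; python3 -m creep '[[[0,0,3,0,0,0,-1],[0,0,7,0,0,0,-1],[0,0,11,0,0,0,-1],[0,0,14,0,0,0,-1],[0,0,14,0,0,0,-1]]]';  python3 -c "
from h import *
s,im,m,T=wr('w8');print(s['position'],s['force'],s['ee_rot'])
save('t8.png',arm.get_image('top'))
im=cv2.imread('pics/w8.png');cv2.imwrite('pics/w8z.png',cv2.resize(im[:230,150:470],None,fx=2.5,fy=2.5,interpolation=cv2.INTER_CUBIC))
"
```

```text
clock: 11.05
position: [0.5336, -0.0242, 0.0447]
ee_rot: [3.112, -0.423, -0.006]
force: [-8.2, 2.4, 2.8]
width: 0.301
clock: 11.55
position: [0.5159, -0.0187, 0.0455]
ee_rot: [-3.113, 0.425, -0.002]
force: [-0.4, 0.5, 0.6]
width: 0.299
clock: 12.05
position: [0.518, -0.0183, 0.1896]
ee_rot: [-3.112, 0.424, -0.012]
force: [-0.5, -0.1, 0.6]
width: 0.005
[ 0.51798255 -0.01829156  0.18962526] [-0.52476035 -0.05570079  0.56077103] [-3.11199504  0.4236486  -0.01233966]
```

View pics/w8z.png

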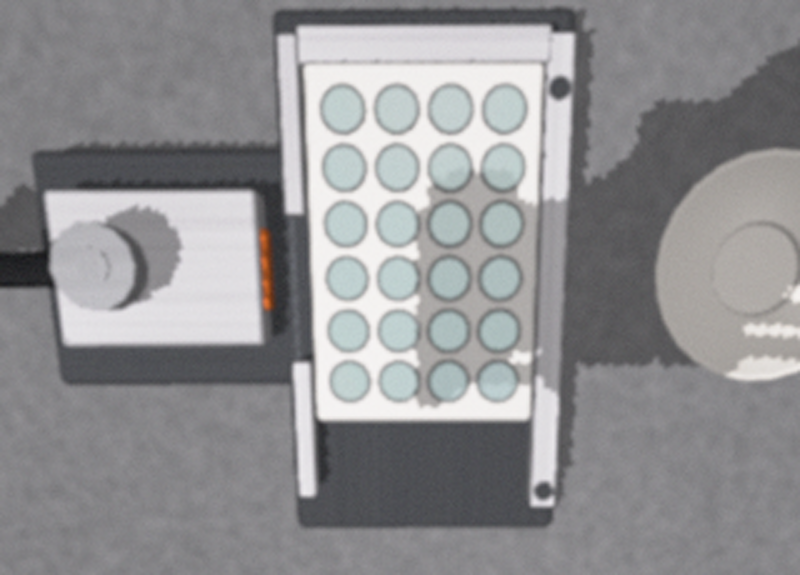

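View pics/w8.png

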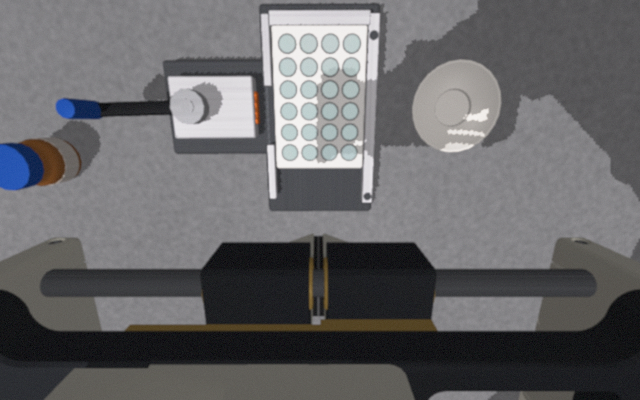

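```bash
python3 -m creep '[[[3.4,3.2,0,0,0,0,-1],[6.8,6.4,0,0,0,0,-1],[10.2,9.7,0,0,0,0,-1],[13.6,12.9,0,0,0,0,-1],[16.7,16.1,0,0,0,1,-1]]]'; python3 -m creep '[[[0,0,-2,0,0,0,-1],[0,0,-4,0,0,0,-1],[0,0,-4,0,0,0,-1]]]';  python3 -c "
from h import *
s,im,m,T=wr('w9');print(s['position'],s['force'],s['ee_rot'],s['joints'])
save('t9.png',arm.get_image('top'))
im=cv2.imread('pics/t9.png');cv2.imwrite('pics/t9z.png',cv2.resize(im[110:300,180:450],None,fx=2.9,fy=2.9,interpolation=cv2.INTER_CUBIC))
"
```

```text
clock: 12.65
position: [0.6832, 0.1434, 0.1831]
ee_rot: [3.115, -0.396, -0.004]
force: [0.5, 0.3, -0.3]
width: 0.002
clock: 12.95
position: [0.68, 0.1418, 0.1401]
ee_rot: [3.113, -0.395, -0.012]
force: [-0.6, -0.4, -1.3]
width: 0.007
[0.68002975 0.14179493 0.14012353] [-0.63609666 -0.41771477 -1.34865826] [ 3.11325685 -0.3948187  -0.01174809] [-0.09339002  0.6629798  -0.31266605  1.46902221  0.21927872  1.05239603
 -2.27751841]
```

View pics/w9.png

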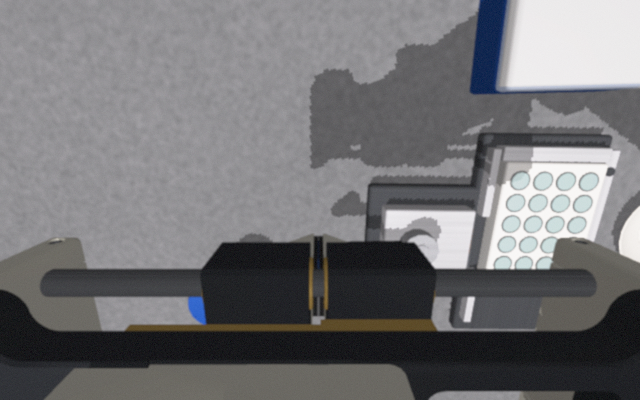

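View pics/t9z.png

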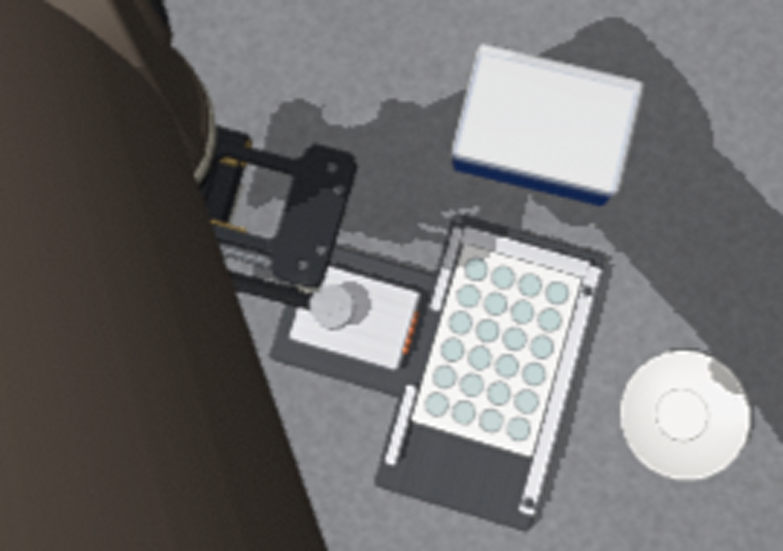

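```bash
python3 -m creep '[[[0.4,0,-2,0,0,0,-1],[0.4,0,-4,0,0,0,-1],[0.4,0,-6,0,0,0,-1],[0.4,0,-6,0,0,0,-1]]]';  python3 -c "
from h import *
s=arm.observe();print(s['position'],s['force'],s['ee_rot'])
save('s10.png',arm.get_image('scene'))
im=cv2.imread('pics/s10.png');cv2.imwrite('pics/s10z.png',cv2.resize(im[110:280,230:450],None,fx=3.5,fy=3.5,interpolation=cv2.INTER_CUBIC))
"
```

```text
clock: 13.45
position: [0.6855, 0.1414, 0.0836]
ee_rot: [3.115, -0.397, -0.005]
force: [-0.5, -0.6, 0.5]
width: 0.003
[0.68545688 0.14137053 0.08361177] [-0.48224728 -0.57632332  0.45038104] [ 3.11475786 -0.39713769 -0.00494752]
```

View pics/s10z.png

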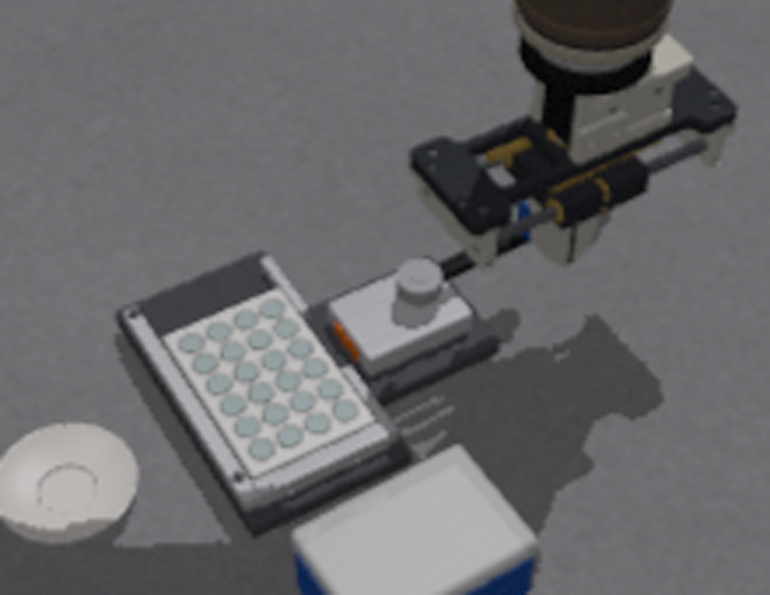

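```bash
python3 -c "
from h import *
m=arm.camera_model('wrist');T=np.load('w2.npy');m2=arm.camera_model('top')
for z in(.06,.07,.08,.09): print(z,onplane(m,T,233.5,67.2,z),onplane(m2,m2['cam_to_world'],294.9,215.4,z))
# path table
p=np.array([.6298,.0693])
for a in np.arange(.25,1.75,.1):
    ph=a+1.071;u=np.array([np.cos(ph),np.sin(ph)]);t=np.array([-u[1],u[0]])
    print(round(a,2),np.round((p+.085*u-.0175*t-[.6855,.1414])*100,2),'yaw',round(np.degrees(a-.25),1))
"
```

```text
0.06 [0.63078    0.06831444 0.06      ] [0.63038912 0.06712149 0.06      ]
0.07 [0.6286472  0.06622156 0.07      ] [0.62943684 0.06621728 0.07      ]
0.08 [0.62651439 0.06412869 0.08      ] [0.62848456 0.06531307 0.08      ]
0.09 [0.62438158 0.06203581 0.09      ] [0.62753227 0.06440886 0.09      ]
0.25 [-1.77  0.59] yaw 0.0
0.35 [-2.57  0.93] yaw 5.7
0.45 [-3.4   1.19] yaw 11.5
0.55 [-4.25  1.37] yaw 17.2
0.65 [-5.11  1.46] yaw 22.9
0.75 [-5.98  1.46] yaw 28.6
0.85 [-6.84  1.37] yaw 34.4
0.95 [-7.69  1.2 ] yaw 40.1
1.05 [-8.52  0.95] yaw 45.8
1.15 [-9.32  0.62] yaw 51.6
1.25 [-10.08   0.2 ] yaw 57.3
1.35 [-10.8   -0.29] yaw 63.0
1.45 [-11.47  -0.84] yaw 68.8
1.55 [-12.07  -1.46] yaw 74.5
1.65 [-12.61  -2.14] yaw 80.2
```

```bash
python3 -m creep '[[[-0.4,0.13,-0.2,0,0,0,-1],[-0.8,0.26,-0.2,0,0,0,-1],[-1.2,0.4,-0.2,0,0,0,-1],[-1.5,0.5,-0.2,0,0,0,-1],[-1.77,0.59,-0.2,0,0,0,-1]]]'; python3 -m creep '[[[-0.2,0.09,0,0,0,1.4,-1],[-0.4,0.17,0,0,0,2.9,-1],[-0.6,0.26,0,0,0,4.3,-1],[-0.8,0.34,0,0,0,5.7,-1]]]'; python3 -c "
from h import *
s=arm.observe();print(s['position'],s['force'],s['ee_rot'])
save('s11.png',arm.get_image('scene'))
im=cv2.imread('pics/s11.png');cv2.imwrite('pics/s11z.png',cv2.resize(im[110:280,230:450],None,fx=3.5,fy=3.5,interpolation=cv2.INTER_CUBIC))
"
```

```text
clock: 14.0
position: [0.6689, 0.1484, 0.0838]
ee_rot: [-3.116, 0.396, -0.001]
force: [0.3, -0.8, -0.2]
width: 0.005
clock: 14.4
position: [0.6612, 0.1516, 0.0834]
ee_rot: [-3.133, 0.238, -0.0]
force: [0.8, 0.2, 1.5]
width: 0.005
[0.66116793 0.15155077 0.08340049] [0.79810496 0.15327348 1.46582234] [-3.13255655e+00  2.37954637e-01 -3.76409887e-04]
```

View pics/s11z.png

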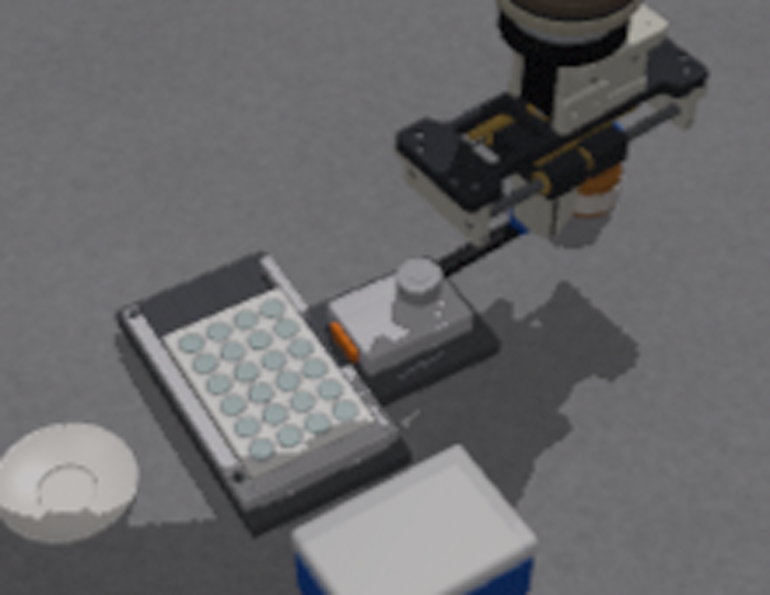

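```bash
python3 -m creep '[[[-0.41,0.14,0,0,0,2.9,-1],[-0.83,0.26,0,0,0,5.7,-1],[-1.25,0.36,0,0,0,8.6,-1],[-1.68,0.44,0,0,0,11.5,-1],[-2.11,0.5,0,0,0,14.3,-1]]]'; python3 -m creep '[[[-0.43,0.03,0,0,0,2.9,-1],[-0.86,0.05,0,0,0,5.7,-1],[-1.3,0.03,0,0,0,8.6,-1],[-1.73,-0.01,0,0,0,11.5,-1],[-2.16,-0.06,0,0,0,14.3,-1]]]'; python3 -c "
from h import *
s=arm.observe();print(s['position'],s['force'],s['ee_rot'])
save('s12.png',arm.get_image('scene'));save('t12.png',arm.get_image('top'))
im=cv2.imread('pics/s12.png');cv2.imwrite('pics/s12z.png',cv2.resize(im[110:280,230:450],None,fx=3.5,fy=3.5,interpolation=cv2.INTER_CUBIC))
"
```

```text
clock: 14.95
position: [0.6399, 0.1565, 0.0833]
ee_rot: [3.138, 0.154, 0.0]
force: [1.1, 0.3, 0.0]
width: 0.009
clock: 15.45
position: [0.6183, 0.1562, 0.0833]
ee_rot: [-3.094, -0.544, -0.0]
force: [0.8, 2.0, 0.3]
width: 0.004
[0.61825809 0.15620994 0.08329656] [0.79429389 2.02515746 0.34068861] [-3.09377691e+00 -5.43747312e-01 -1.41409431e-04]
```

View pics/s12z.png

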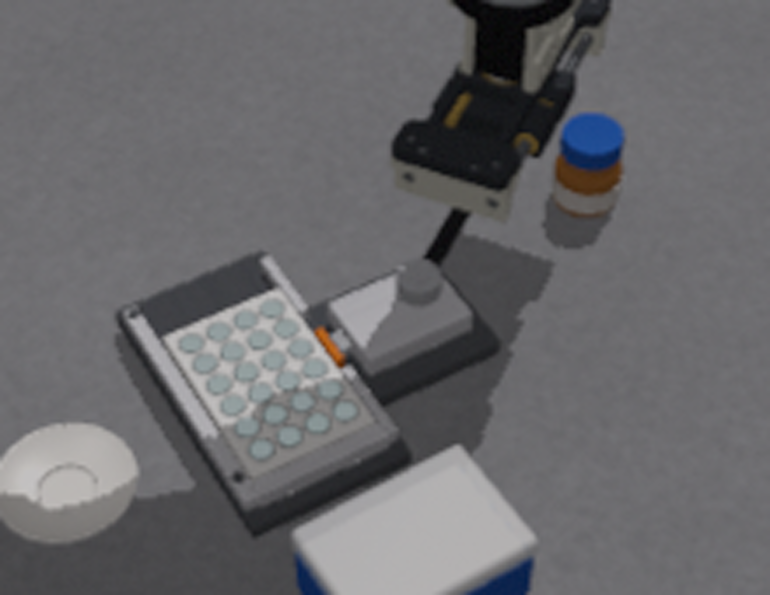

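```bash
python3 -m creep '[[[-0.43,-0.08,0,0,0,2.9,-1],[-0.85,-0.17,0,0,0,5.7,-1],[-1.27,-0.29,0,0,0,8.6,-1],[-1.68,-0.42,0,0,0,11.5,-1],[-2.08,-0.58,0,0,0,14.3,-1]]]'; python3 -m creep '[[[-0.4,-0.17,0,0,0,2.9,-1],[-0.78,-0.38,0,0,0,5.7,-1],[-1.16,-0.59,0,0,0,8.6,-1]]]'; python3 -c "
from h import *
s=arm.observe();print(s['position'],s['force'],s['ee_rot'],s['joints'])"
```

```text
clock: 16.05
position: [0.5983, 0.1509, 0.0835]
ee_rot: [-3.002, -0.922, -0.003]
force: [4.4, 2.7, -2.7]
width: 0.006
clock: 16.35
position: [0.5871, 0.1457, 0.0837]
ee_rot: [-2.924, -1.145, -0.005]
force: [4.5, 3.6, -3.9]
width: 0.006
[0.58706626 0.14569248 0.08366508] [ 4.50092875  3.58681814 -3.89307817] [-2.92403856 -1.14456467 -0.00465231] [ 0.05669972  0.64489723 -0.57443061  1.75650386  0.4402846   0.8684063
 -1.53966371]
```

```bash
python3 -m creep '[[[-0.36,-0.25,0,0,0,2.9,-1],[-0.72,-0.49,0,0,0,5.7,-1],[-1.06,-0.76,0,0,0,8.6,-1],[-1.39,-1.04,0,0,0,11.5,-1]]]'; python3 -m creep '[[[-0.31,-0.3,0,0,0,2.9,-1],[-0.6,-0.62,0,0,0,5.7,-1]]]'; python3 -c "
from h import *
s=arm.observe();print(s['position'],s['force'])
save('s13.png',arm.get_image('scene'));save('t13.png',arm.get_image('top'))
im=cv2.imread('pics/s13.png');cv2.imwrite('pics/s13z.png',cv2.resize(im[110:280,230:450],None,fx=3.5,fy=3.5,interpolation=cv2.INTER_CUBIC))
"
```

```text
clock: 16.75
position: [0.5725, 0.1354, 0.0835]
ee_rot: [-2.794, -1.432, -0.003]
force: [1.9, 4.6, -2.1]
width: 0.007
clock: 16.95
position: [0.5662, 0.1287, 0.0835]
ee_rot: [-2.72, -1.569, -0.002]
force: [-0.1, 2.7, 0.5]
width: 0.006
[0.56624304 0.12871566 0.08347579] [-0.13751192  2.73358676  0.45931291]
```

View pics/s13z.png

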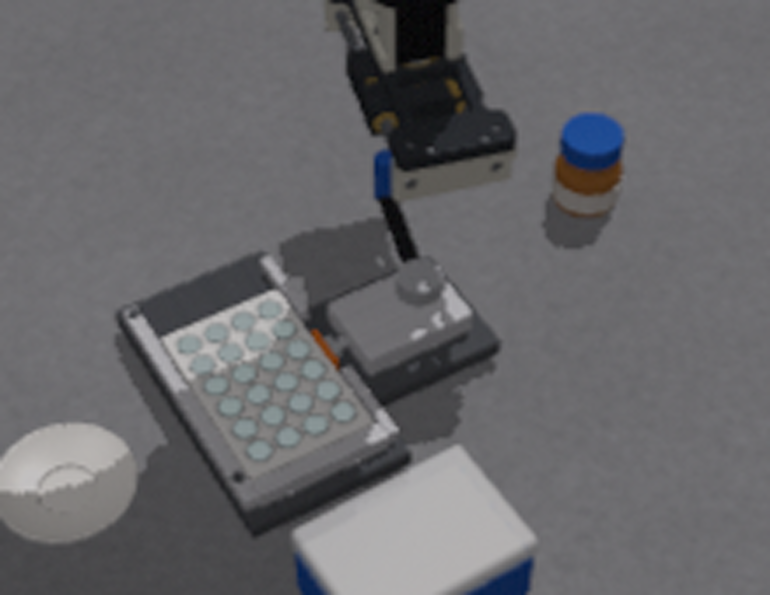

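Nearly at centre; continuing in small steps (1.60, 1.65, 1.70).

```bash
python3 -m creep '[[[-0.14,-0.16,0,0,0,1.5,-1],[-0.27,-0.33,0,0,0,2.9,-1],[-0.4,-0.5,0,0,0,4.3,-1],[-0.53,-0.68,0,0,0,5.7,-1]]]'; python3 -m creep '[[[-0.11,-0.18,0,0,0,1.5,-1],[-0.23,-0.35,0,0,0,2.9,-1],[-0.23,-0.35,0,0,0,2.9,-1],[-0.23,-0.35,0,0,0,2.9,-1]]]'; python3 -c "
from h import *
s=arm.observe();print(s['position'],s['force'])
save('s14.png',arm.get_image('scene'));save('t14.png',arm.get_image('top'))
im=cv2.imread('pics/s14.png');cv2.imwrite('pics/s14z.png',cv2.resize(im[110:280,230:450],None,fx=3.5,fy=3.5,interpolation=cv2.INTER_CUBIC))
"
```

```text
clock: 17.45
position: [0.5607, 0.1204, 0.0833]
ee_rot: [2.639, 1.704, -0.001]
force: [-0.6, -0.9, 0.5]
width: 0.005
clock: 17.85
position: [0.5586, 0.1171, 0.0833]
ee_rot: [2.597, 1.767, 0.0]
force: [0.3, -0.2, 0.0]
width: 0.005
[0.55860925 0.11713463 0.08332627] [ 0.2959264  -0.22119778  0.0121327 ]
```

View pics/s14z.png

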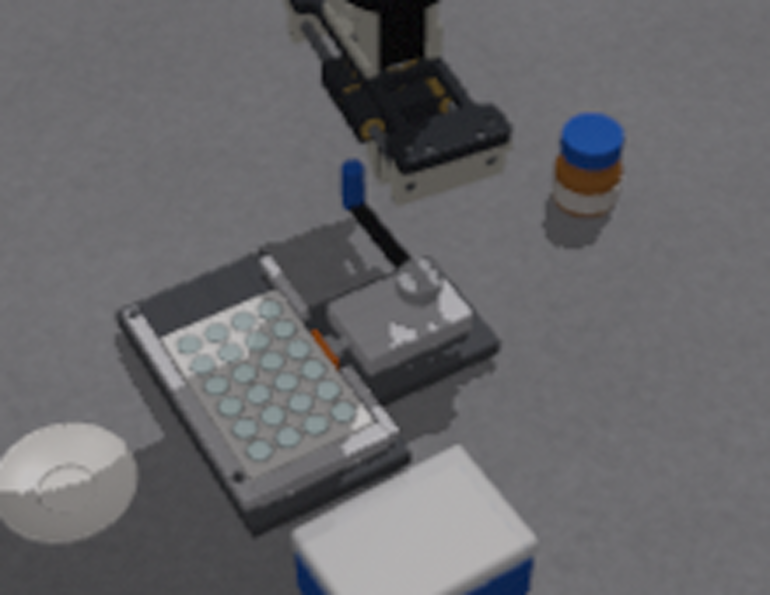

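```bash
python3 -m creep '[[[0.3,0.9,0,0,0,0,-1],[0.5,1.5,0,0,0,0,-1],[0.5,1.5,3,0,0,0,-1],[0.5,1.5,7,0,0,0,-1],[0.5,1.5,11,0,0,0,-1]]]';python3 -m creep '[[[-1,3,3,0,0,0,-1],[-2,7,4,0,0,0,-1],[-5,11,4,0,0,0,-1],[-8,14,4,0,0,0,-1],[-8,14,4,0,0,0,-1]]]'; python3 -m creep '[[[0,0,0,0,0,0,-1],[0,0,0,0,0,0,-1]]]'; python3 -c "
from h import *
s=arm.observe();print(s['position'],s['force'],s['dq'])
t=arm.get_image('top');save('t15.png',t)
s_=arm.get_image('scene');save('s15.png',s_)
im=cv2.imread('pics/t15.png');cv2.imwrite('pics/t15z.png',cv2.resize(im[110:300,180:450],None,fx=2.9,fy=2.9,interpolation=cv2.INTER_CUBIC))
"
```

```text
clock: 18.45
position: [0.5632, 0.1335, 0.1944]
ee_rot: [-2.595, -1.769, 0.001]
force: [2.1, -0.1, 0.3]
width: 0.003
clock: 18.95
position: [0.4782, 0.2791, 0.2345]
ee_rot: [-2.585, -1.78, -0.002]
force: [0.2, 0.5, 0.4]
width: 0.005
clock: 19.15
position: [0.4843, 0.2718, 0.2332]
ee_rot: [2.597, 1.766, -0.0]
force: [-0.3, -0.8, 0.2]
width: 0.006
[0.48433223 0.27178477 0.23320702] [-0.26516942 -0.83659944  0.20988292] [ 0.01618919  0.00417345  0.00691591 -0.00232224 -0.00175439  0.00032375
 -0.00125233]
```

View pics/t15z.png

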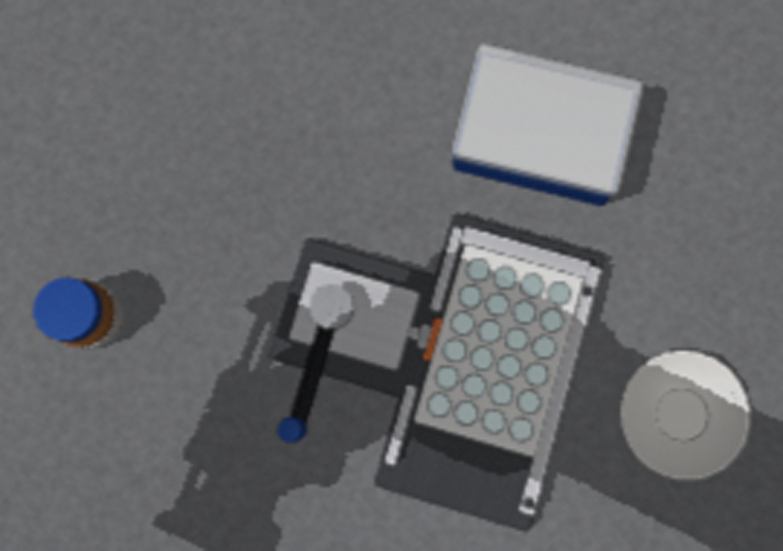

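View pics/s15.png

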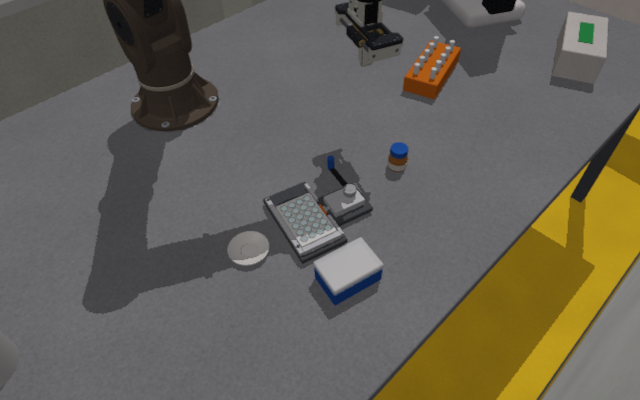

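```bash
python3 -c "
from h import *
m=arm.camera_model('top');T=m['cam_to_world']
P=lambda x,y,z: onplane(m,T,180+(x+.5)/2.9-.5,110+(y+.5)/2.9-.5,z)
a,b=P(417,421,.036),P(532,456,.036);d=a-b;print('plate yaw',np.arctan2(d[1],d[0])-np.pi/2)
e=np.array([.9635,-.2677]);n=np.array([.599,-.0415]);print([(q[:2]-n)@e for q in(a,b)])
q=P(290,427,.085);k=np.array([.6298,.0693]);d=q[:2]-k;print('lever',np.linalg.norm(d),(np.arctan2(d[1],d[0])%(2*np.pi))+.271-1.342)
"
```

```text
plate yaw -0.2708599537557099
[np.float64(-0.0554327743616639), np.float64(-0.05542098019382656)]
lever 0.08200671677781171 1.807656335982728
```

The plate is square to the nest, its near edge is home within measurement error, and the lever reads about 1.8 rad. I'm handing the job in.

```bash
python3 -c "
from h import *
print(arm.sign_off(), arm.observe()['clock'])"
```

```text
the job is handed in; nothing more can be done
the job is handed in; nothing more can be done
```

The plate is home against the end stop and clamped, and I handed the job in at about 19 s of the 61 s allowed. The system reports no verdict.

**What I did:** I pushed the plate home with both fingertips on its near edge. The push along the channel built up to about 8 N and held there for over 0.5 s. The total force, including a vertical part, was about 9 N. I then backed off and swept the closed fingers round the lever post in an arc. The force peaked at about 7 N and fell to zero as the lever snapped past its centre. I then moved the arm clear.

**Last checks (top and scene images):**
- **Lever:** it measures about 1.81 rad, so it is at its locked stop.
- **Plate:** it is square to the nest (yaw −0.271 rad, against −0.271 rad measured for the nest) and looks flush with the end stop.
- **Jaw pad:** it looks to be touching the plate, but I could not measure the clamp force or the gap to the fence.
- **Bystanders:** the jar, tip box and dish look unmoved.

**Disagreement:** the final top view puts the plate's near edge at −55.4 mm in the nest, and home is −57.8 mm. That is 2.4 mm too far in, which the rigid stop would not allow. I take it as calibration and pixel error, because the force rise and the wrist images both showed solid contact with the stop.

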